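Park the slide box in the bench corner guide

ROBOT

A 6-joint arm with a two-finger parallel gripper is mounted at the origin on the work surface. World frame = base frame: x ahead of the robot, y to its left, z up, the work surface at z = 0. Lengths are in m, angles in rad, forces in N, time in s.
With the tool pointing down it reaches from about 0.325 to 0.925 m from the base axis. Payload 3.1 kg.
Tool frame: the origin (TCP) lies midway between the tips of the shut fingers; the grasp point (between the pads) lies 19 mm behind it; z points along the fingers, y is the direction in which the jaws open and shut (so a half turn about z gives the same grasp; the last joint's range is limited). The gripper opens to 85 mm and grips with 20 to 120 N. Pads are 22 mm wide; open, the fingers measure 114 mm over their backs; the gripper's body (76 mm by 85 mm) begins 54 mm behind the grasp point. The pads swing forward as they close: fully open they stand 13 mm farther back than shut.
Start: joints at [1.072, 0.217, 1.613, -0, 1.311, -0.112], TCP at [0.236, 0.579, 0.231] pointing down, gripper open.
Joint ranges: [-2.75, 2.75], [-0.78, 2.1], [0.31, 2.55], [-1.13, 4.27], [0.13, 2.63], [-2.58, 2.58]. Speed limits (rad/s): [2.79, 2.79, 3.14, 3.14, 3.14, 3.14].

INTERFACE

Orientations are given as a unit quaternion [x, y, z, w].
In Python, from plant import r, vision gives the robot as it stands.
- The arm moves only by the tool step_arm, never from a script. Its argument "moves" is text: rows parted by semicolons, each of 6 numbers parted by spaces: the shift along the tool's x, y, z in m, then the turn, a rotation vector about the tool's x, y, z in degrees. A call has exactly 5 rows; each row is the pose to reach, as a shift and turn from the pose commanded when the call began, along the tool's axes at that moment; what a row does not reach only later rows make up. A row lasts 1/10 s, in which the tool goes at most 50 mm and 8.59 degrees, less where a joint would pass 70% of its speed; a pose out of reach is approached as far as the arm can. A call with a gripper value outside its range is refused whole. "gripper" is the gripper command: -1 is fully open, 1 is shut, values between are in proportion, set as the call begins (left out, the last holds). The fingers move at their own pace and stop on an object; "grip_force" is the grip in N (left out, the last holds). Time passes only in rows, so rows that repeat a pose let the fingers close, or fill a call up. It gives the time, the measured TCP pose, the force and the opening at its end, in the units of the state.
- r.state(): the state, without advancing time (a new reading comes with each control period).
- vision.snapshot(name): name is "scene" or "top" or "wrist"; returns a dict with "frame" (384x512x3 uint8, red, green, blue), "z_map" (384x512 float32, m along the optical axis (not along the pixel's ray), 0 where there is no reading), "vertical_fov" (degrees; the focal length in pixels is half the picture's height over the tangent of half this angle, whatever the lens; pixels are square), "cx", "cy" (the principal point, pixels), "extrinsics" (4x4, takes a point from world to camera coordinates). Camera axes: x right, y down, z forward; pixel columns grow to the right and rows downward; lengths in m; the calibration is good to about 2 mm. A picture is of the moment at which its call begins.
- r.finish_job(): hands the job in, once; it reports no verdict.
The state is a dict: "time_s": time; "qpos": joint angles; "joint_velocities": joint speeds; "effort": joint torques, N m; "eef_pos": TCP position; "ee_rot": TCP orientation; "force": force on the tool from outside, world axes, zero at the start; "ft_torque": the same for the moment, N m; "gripper_width": opening from 0.0 (shut) to 1.0 (fully open).
Only numpy, scipy, OpenCV 4.12 (cv2) and the standard library are available. Lean on these libraries where they do the work, as an engineer would, in place of code of your own. Each camera call takes 0.05 s, during which the arm holds its last target. There are 200 camera calls.

TASK

Push the large grey slide box along the bench with the fingers until it is parked in the corner formed by the metal rail and its end stop: one long side flat against the rail and one short end against the stop, with no gap left at either. Only push it: it must stay flat on the bench, never lifted or tipped. Leave the jar, the bottle and the small slide box where they stand, and finish with the hand clear of everything.

Things in the scene. Friction and masses are not known exactly. Their poses are not given: they have to be found in the camera images.
- slidebox: Large slide box: closed, flat, dark grey plastic with a pale paper patch on the lid, loose, 0.25 to 0.5 kg, 105 mm (its x) by 130 mm (its y, the long side) by 40 mm high, too wide to grip. Origin at the centre of its underside, z up. It starts on the robot's side of the rail, askew to it by up to 0.45 rad, and slides under a push of about 2 to 7 N. May be parked either way round.
- rail: Straight metal rail fixed to the bench, 440 mm long (its y), 16 mm thick (its x) and 25 mm high, roughly across the robot's view. Origin on the bench, at the middle of the face towards the robot; its x points away from the robot, square to that face (the rail fills x from 0 to 16 mm), its y runs along the rail, z up. Position and yaw vary.
- stop: End stop: a metal bar fixed to the bench, standing square to the rail on the robot's side and butting against its face, 90 mm (its x) by 20 mm (its y) by 25 mm high. Its origin is at the centre of its underside, 45 mm in front of the rail face and 200 mm along the rail from the middle, at either end (y about +0.20 or -0.20 in the rail's frame); its axes are parallel to the rail's.
- jar: Bystander: small round pale translucent jar with a white cap, loose, 56 mm in diameter, 55 mm high, standing 45 mm in front of the rail face at the end of the rail that has no stop (200 mm from its middle). Origin at the centre of its underside.
- smallbox: Bystander: small dark grey slide box, loose, 85 mm (its x) by 50 mm (its y) by 30 mm high, of the same look as the large one, standing to one side. Origin at the centre of its underside.
- bottle: Bystander: upright white dropper bottle with a cap, loose, 44 mm in diameter, 100 mm high, standing on the other side. Origin at the centre of its underside.
Mind the look-alikes: they are no part of the job. What is shaped like the slidebox but purple is not meant. Several things look just like the stop: the one meant starts nearest to the robot's base.

How it is judged:
At the end, for the whole second after the job is handed in: The large slide box rests flat, long side within 5 mm of the rail face and parallel to it within 0.04 rad, short end within 5 mm of the stop's inner face, at rest; jar, bottle and small box within 15 mm of where they started (x of slidebox in the frame of rail between -0.0575 and -0.0495 m and angle between the y axis of slidebox and the y axis of rail, either way round below 0.04 rad and ((y of stop in the frame of rail above 0 m and y of slidebox in the frame of stop between -0.08 and -0.072 m) or (y of stop in the frame of rail below 0 m and y of slidebox in the frame of stop between 0.072 and 0.08 m)) and height (world z) of slidebox below 0.004 m and angle between slidebox's own z axis and vertical below 0.04 rad and linear speed of slidebox below 0.01 m/s and distance of each of jar, smallbox, bottle from where it was at the start of the episode below 0.015 m); the robot touches nothing.
It fails at once if the large slide box is lifted more than 12 mm or tipped more than 0.12 rad (height (world z) of slidebox above 0.012 m or angle between slidebox's own z axis and vertical above 0.12 rad).
It fails at once if the jar is lifted, knocked over or moved more than 15 mm (distance of jar from where it was at the start of the episode above 0.015 m or angle between jar's own z axis and vertical above 0.3 rad).
It fails at once if the small slide box is lifted, knocked over or moved more than 15 mm (distance of smallbox from where it was at the start of the episode above 0.015 m or angle between smallbox's own z axis and vertical above 0.3 rad).
It fails at once if the bottle is lifted, knocked over or moved more than 15 mm (distance of bottle from where it was at the start of the episode above 0.015 m or angle between bottle's own z axis and vertical above 0.3 rad).
It also fails if it takes over 58 s, if anything falls off the work surface, if the arm or the gripper's body presses on something with over 40 N, if the wrist force passes 120 N, or if a joint passes its speed limit or range.

## Working session

There is one attempt and no reset: what is moved stays moved. The work goes in short steps, Python scripts to look and compute and a tool call to move; the robot and the scene stay as the last step left them, time stands still between calls to the robot, and variables do not carry over. Pictures are saved under pics/ and viewed, about 8 in all and at most 12, crops included, and the job is handed in when it is done.

Besides the shell and the picture viewer there is one more tool, called after "Call:" as name(argument=value, ...) on one line, values as JSON. step_arm: Moves the arm, as the interface text tells. Its arguments: {"type":"object","properties":{"moves":{"type":"string"},"gripper":{"type":"number"},"grip_force":{"type":"number"}},"required":["moves"]}

```bash
mkdir -p pics; ls
cat > h.py <<'E'
import numpy as np, cv2
from plant import r, vision
def snap(n,save=None):
    s=vision.snapshot(n)
    if save: cv2.imwrite(f'pics/{save}.png',cv2.cvtColor(s['frame'],cv2.COLOR_RGB2BGR))
    return s
def cloud(s):
    z=s['z_map'];H,W=z.shape;f=H/2/np.tan(np.radians(s['vertical_fov'])/2)
    v,u=np.mgrid[:H,:W]
    P=np.stack([(u-s['cx'])/f*z,(v-s['cy'])/f*z,z,np.ones_like(z)],-1)
    w=(P@np.linalg.inv(s['extrinsics']).T)[...,:3]; w[z==0]=np.nan
    return w
E
python3 - <<'E'
from h import *
s=snap('top','top0');np.savez('top0.npz',**s)
w=cloud(s);print(r.state());print(s['extrinsics'],s['vertical_fov'],s['cx'],s['cy'])
print(w[::48,::64].round(3).tolist())
E
```

```text
pics
{'time_s': 0.05, 'qpos': array([ 1.07182710e+00,  2.17771831e-01,  1.61493139e+00,  2.53759436e-06,
        1.31131065e+00, -1.12190958e-01]), 'joint_velocities': array([-3.82751104e-04, -2.33822873e-04, -2.40735312e-03, -3.86828391e-05,
       -6.17437153e-04,  8.01048711e-04]), 'effort': array([-1.66812820e-04, -3.98328316e+01, -3.05196726e+01, -5.16403611e-05,
        4.55785805e-03, -2.12220743e-05]), 'eef_pos': array([0.23533312, 0.57811748, 0.22995875]), 'ee_rot': array([ 1.92186126e-01,  9.81357747e-01, -1.15415794e-03, -3.65377213e-04]), 'force': array([ 0.1691909 , -0.98344836,  1.04185286]), 'ft_torque': array([ 0.02357038, -0.02150834,  0.01624187]), 'gripper_width': 0.9987586323614295}
[[ 0.02955026 -0.99937424  0.01943982 -0.02307023]
 [-0.99296273 -0.03158091 -0.11413881  0.6033242 ]
 [ 0.11468132 -0.01593019 -0.9932746   0.98909077]
 [ 0.          0.          0.          1.        ]] 56.512286271887035 259.70112820249324 190.60305752718259
[[[1.673, 1.398, -0.751], [1.684, 1.057, -0.746], [1.697, 0.717, -0.743], [1.719, 0.379, -0.754], [1.73, 0.034, -0.748], [1.74
[... 696 characters left out ...]
0.591, 0.381, 0.003], [0.597, 0.195, -0.001], [0.603, 0.006, 0.001], [0.606, -0.18, 0.024], [0.615, -0.375, 0.002], [0.622, -0.569, -0.001]], [[0.444, 0.682, 0.08], [0.448, 0.527, 0.056], [0.452, 0.372, 0.0], [0.457, 0.187, 0.003], [0.463, 0.002, 0.043], [0.468, -0.186, -0.001], [0.474, -0.364, 0.029], [0.479, -0.565, -0.001]], [[0.307, 0.721, 0.003], [0.311, 0.543, 0.001], [0.317, 0.362, 0.003], [0.321, 0.18, 0.0], [0.326, -0.003, 0.001], [0.337, -0.18, 0.04], [0.335, -0.374, -0.003], [0.342, -0.556, 0.007]], [[0.176, 0.707, 0.001], [0.181, 0.53, 0.002], [0.185, 0.353, 0.0], [0.189, 0.174, -0.001], [0.193, -0.007, 0.0], [0.197, -0.189, -0.001], [0.202, -0.371, 0.0], [0.208, -0.553, 0.006]]]
```

View pics/top0.png

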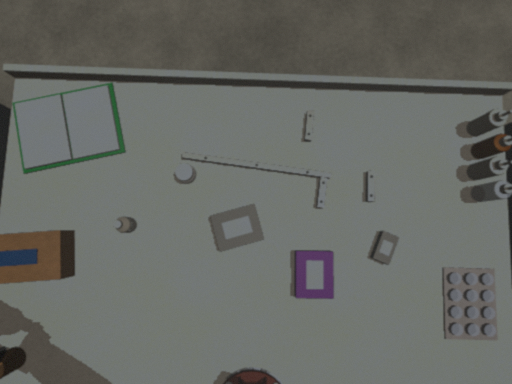

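The picture shows the rail from (183,156) to (329,176), its stop at (322,192), the jar at (184,173) and the grey box at (237,228). The purple decoy is at (314,274), the bottle at (125,225) and the small box at (385,247).

```bash
cat >> h.py <<'E'
def fit(w,seg,zlo,zhi,roi):
    u0,v0,u1,v1=roi; m=np.zeros(w.shape[:2],np.uint8)
    m[v0:v1,u0:u1]=((w[...,2]>zlo)&(w[...,2]<zhi))[v0:v1,u0:u1]
    n,l,st,c=cv2.connectedComponentsWithStats(cv2.morphologyEx(m,cv2.MORPH_OPEN,np.ones((2,2))))
    k=1+np.argmax(st[1:,4]); p=w[l==k]
    return p,cv2.minAreaRect(p[:,:2].astype(np.float32))
E
python3 - <<'E'
from h import *
s=dict(np.load('top0.npz'));w=cloud(s)
for n,roi,a,b in [('box',(200,195,275,260),.03,.05),('rail',(178,145,335,182),.015,.035),('stop',(312,183,332,215),.015,.035),('stop+rail',(178,145,335,215),.015,.035),
  ('jar',(168,160,200,188),.04,.07),('purple',(285,240,345,305),.03,.05),('small',(365,225,405,270),.02,.04),('bottle',(110,210,140,240),.05,.12)]:
    p,rc=fit(w,s,a,b,roi); c=cv2.boxPoints(rc)
    print(n,len(p),np.round(rc[0],4),np.round(rc[1],4),round(rc[2],1),np.median(p[:,2]).round(3),c.round(3).tolist())
f=s['frame'][130:310,90:420];cv2.imwrite('pics/crop0.png',cv2.resize(f[...,::-1],None,fx=2.4,fy=2.4,interpolation=cv2.INTER_CUBIC))
E
```

```text
box 1720 [0.4949 0.0541] [0.1056 0.1308] 17.2 nan [[0.42500001192092896, 0.10100000351667404], [0.46399998664855957, -0.024000000208616257], [0.5649999976158142, 0.007000000216066837], [0.5260000228881836, 0.13199999928474426]]
rail 912 [0.6708 0.0037] [0.4426 0.0311] 84.3 nan [[0.6330000162124634, -0.2150000035762787], [0.6639999747276306, -0.21799999475479126], [0.7080000042915344, 0.22200000286102295], [0.6769999861717224, 0.22499999403953552]]
stop 179 [ 0.598  -0.1881] [0.0266 0.0726] 86.0 0.025 [[0.5609999895095825, -0.19900000095367432], [0.6330000162124634, -0.20399999618530273], [0.6349999904632568, -0.1770000010728836], [0.5630000233650208, -0.1720000058412552]]
stop+rail 1102 [0.6339 0.0074] [0.4426 0.1052] 84.3 nan [[0.5600000023841858, -0.20800000429153442], [0.6639999747276306, -0.21799999475479126], [0.7080000042915344, 0.22200000286102295], [0.6039999723434448, 0.2329999953508377]]
jar 258 [0.6475 0.2106] [0.0447 0.0462] 86.4 0.054 [[0.6230000257492065, 0.1899999976158142], [0.6690000295639038, 0.18700000643730164], [0.671999990940094, 0.23100000619888306], [0.6259999871253967, 0.23399999737739563]]
purple 1765 [nan nan] [0. 0.] 0.0 nan [[nan, nan], [nan, nan], [nan, nan], [nan, nan]]
small 539 [ 0.4512 -0.3756] [0.0621 0.0878] 67.2 nan [[0.39899998903274536, -0.3869999945163727], [0.47999998927116394, -0.42100000381469727], [0.5040000081062317, -0.36399999260902405], [0.4230000078678131, -0.33000001311302185]]
bottle 217 [0.4885 0.3751] [0.0187 0.0601] 39.5 nan [[0.4620000123977661, 0.3919999897480011], [0.5, 0.34599998593330383], [0.5149999856948853, 0.3580000102519989], [0.47699999809265137, 0.40400001406669617]]
```

View pics/crop0.png

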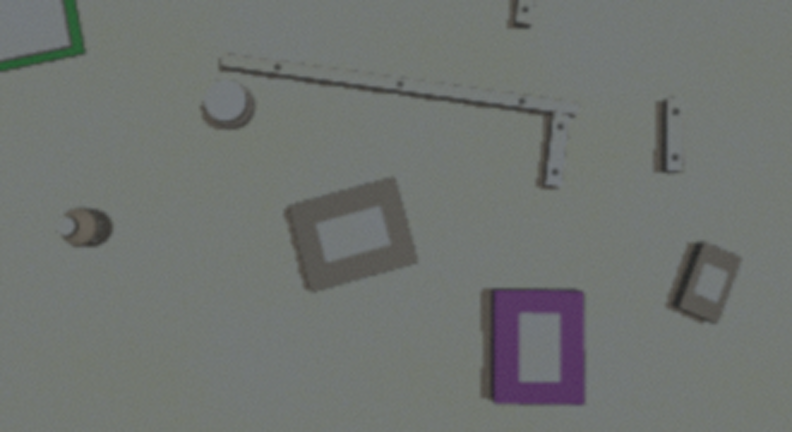

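```bash
cat >> h.py <<'E'
from scipy.spatial.transform import Rotation as R
def to(x,y,z,ang):   # tool delta to reach world TCP x,y,z with tool-y axis at ang deg
    st=r.state(); Q=R.from_quat(st['ee_rot']); T=Q.as_matrix()
    a=np.radians(ang); Y=[np.cos(a),np.sin(a),0]; X=[-np.sin(a),np.cos(a),0]
    G=R.from_matrix(np.array([X,Y,[0,0,-1]]).T)
    print('t',round(st['time_s'],2),'pos',st['eef_pos'].round(4),'yang',np.degrees(np.arctan2(T[1,1],T[0,1])).round(1),'F',st['force'].round(1))
    print('shift',(T.T@(np.array([x,y,z])-st['eef_pos'])).round(4),'turn',np.degrees((Q.inv()*G).as_rotvec()).round(1))
E
python3 - <<'E'
from h import *
s=dict(np.load('top0.npz'));w=cloud(s)
roi=w[140:225,170:345].reshape(-1,3);roi=roi[np.isfinite(roi).all(1)]
p=roi[(roi[:,2]>.021)&(roi[:,2]<.029)]
# rail axis by line fit on points near the rail line
y=p[:,1];q=p[(p[:,0]>.60+.0)&(abs(p[:,0]-(.6708+.0995*(y-.0037)))<.02)]
for i in range(3):
    a,b=np.polyfit(q[:,1],q[:,0],1); q=q[abs(q[:,0]-a*q[:,1]-b)<.011]
th=-np.arctan(a);print('yaw',th,'mid x at y=0',b)
X=np.array([np.cos(th),np.sin(th)]);Y=np.array([-X[1],X[0]])
d=q[:,:2]@X;l=q[:,:2]@Y;print('x pct',np.percentile(d,[1,5,50,95,99]),'y ends',np.percentile(l,[0.3,99.7]))
sp=p[(p[:,:2]@X<np.median(d)-.02)&(p[:,1]<-.1)]
print('stop',np.percentile(sp[:,:2]@X,[2,98]),np.percentile(sp[:,:2]@Y,[2,5,50,95,98]),len(sp))
to(.42,.0307,.15,107.2)
E
```

```text
yaw -0.10713638798486276 mid x at y=0 0.6797505435002845
x pct [0.66773039 0.6684554  0.67588958 0.68330202 0.68406817] y ends [-0.13656884  0.29922728]
stop [0.58028435 0.65454053] [-0.12768465 -0.12732958 -0.11847468 -0.10964089 -0.10873514] 175
t 0.05 pos [0.2353 0.5781 0.23  ] yang 67.8 F [ 0.2 -1.   1. ]
shift [-0.3775 -0.4371  0.0809] turn [ -0.1  -0.1 -39.4]
```

Call:
step_arm(moves="-0.3775 -0.437 0.08 0 0 -39.4;-0.3775 -0.437 0.08 0 0 -39.4;-0.3775 -0.437 0.08 0 0 -39.4;-0.3775 -0.437 0.08 0 0 -39.4;-0.3775 -0.437 0.08 0 0 -39.4", gripper=-1)

```text
time_s: 0.55
eef_pos: [0.3134, 0.3473, 0.1969]
ee_rot: [-0.153, 0.988, -0.0, -0.0]
force: [1.3, -0.6, 0.1]
gripper_width: 0.998
```

```bash
python3 -c "
from h import *
to(.42,.031,.15,107.2)"
```

```text
t 0.55 pos [0.3134 0.3473 0.1969] yang 107.6 F [ 1.3 -0.6  0.1]
shift [-0.0062 -0.3337  0.047 ] turn [-0.  -0.   0.4]
```

Call:
step_arm(moves="-0.006 -0.334 0.047 0 0 0;-0.006 -0.334 0.047 0 0 0;-0.006 -0.334 0.047 0 0 0;-0.006 -0.334 0.047 0 0 0;-0.006 -0.334 0.047 0 0 0")

```text
time_s: 1.05
eef_pos: [0.3909, 0.1122, 0.1624]
ee_rot: [-0.15, 0.989, 0.0, 0.0]
force: [0.8, -0.1, 0.4]
gripper_width: 1.0
```

```bash
python3 -c "
from h import *
to(.42,.031,.0,107.2)"
```

```text
t 1.05 pos [0.3909 0.1122 0.1624] yang 107.3 F [ 0.8 -0.1  0.4]
shift [-0.0037 -0.0861  0.1624] turn [0.  0.  0.1]
```

Call:
step_arm(moves="-0.004 -0.05 0.0 0 0 0;-0.004 -0.086 0.02 0 0 0;-0.004 -0.086 0.07 0 0 0;-0.004 -0.086 0.11 0 0 0;-0.004 -0.086 0.11 0 0 0")

```text
time_s: 1.55
eef_pos: [0.4135, 0.0332, 0.0471]
ee_rot: [-0.149, 0.989, 0.002, -0.007]
force: [-1.1, 0.4, -0.4]
gripper_width: 0.998
```

Run:
```python
from h import *
to(.42,.031,.0,107.2)
s=snap('wrist','w1')
```

```text
t 1.55 pos [0.4135 0.0332 0.0471] yang 107.2 F [-1.1  0.4 -0.4]
shift [-0.0062 -0.0043  0.047 ] turn [ 0.3 -0.8 -0. ]
```

View pics/w1.png

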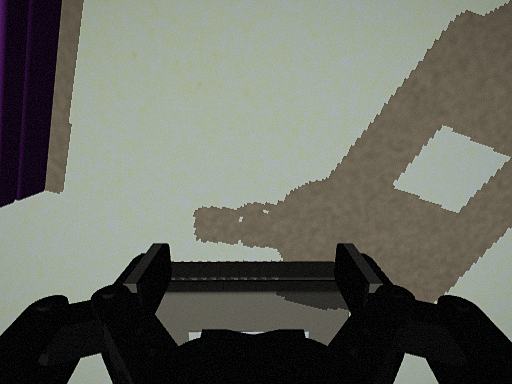

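The wrist camera looks from behind the hand. The box with its paper patch is just beyond the fingers, at about (250,310), the purple decoy is at upper left, and the brown area is the arm's shadow. I'll descend now.

Call:
step_arm(moves="-0.003 -0.004 0.025 0 0 0;-0.003 -0.004 0.044 0 0 0;-0.003 -0.004 0.044 0 0 0;-0.003 -0.004 0.044 0 0 0;-0.003 -0.004 0.044 0 0 0")

```text
time_s: 2.1
eef_pos: [0.4265, 0.0303, 0.0111]
ee_rot: [-0.15, 0.989, -0.001, 0.002]
force: [-0.7, -0.5, -0.2]
gripper_width: 0.993
```

Run:
```python
from h import *
to(.42,.031,.0,107.2)
# arc: where TCP should end with box centre (d,l)=(.600,?) yaw -6.1, contact offset .0635
X=np.array([.9943,-.1069]);Y=np.array([.1069,.9943])
c=.600*X+.115*Y; e=c-.0635*X; print('end tcp',e); to(e[0],e[1],0,83.9)
```

```text
t 2.1 pos [0.4265 0.0303 0.0111] yang 107.3 F [-0.7 -0.5 -0.2]
shift [0.006  0.0026 0.0111] turn [-0.1  0.2  0.1]
end tcp [0.54573545 0.05699265]
t 2.1 pos [0.4265 0.0303 0.0111] yang 107.3 F [-0.7 -0.5 -0.2]
shift [-0.1217 -0.0099  0.0116] turn [-0.   0.2 23.4]
```

Call:
step_arm(moves="-0.003 0 0.008 0 0 0;-0.010 0 0.008 0 0 0;-0.020 -0.0002 0.008 0 0 2;-0.0295 -0.0007 0.008 0 0 4;-0.039 -0.0015 0.008 0 0 6")

```text
time_s: 2.6
eef_pos: [0.4593, 0.0408, 0.0002]
ee_rot: [-0.098, 0.995, 0.001, -0.004]
force: [-6.8, -0.8, 6.0]
gripper_width: 1.003
```

```bash
cat >> h.py <<'E'
X=np.array([.9943,-.1069]);Y=np.array([.1069,.9943])
def box(save=None):
    s=snap('top',save);w=cloud(s); w=np.where(np.isfinite(w).all(-1,keepdims=True),w,0)
    hsv=cv2.cvtColor(s['frame'],cv2.COLOR_RGB2HSV)
    return s,w
E
python3 - <<'E'
from h import *
s,w=box('t1');to(.5,.05,0,83.9)
E
```

```text
t 2.65 pos [0.4623 0.0409 0.0008] yang 101.1 F [-1.5  0.4 -1.9]
shift [-0.0388  0.0017  0.0007] turn [ 0.  -0.2 17.2]
```

View pics/t1.png

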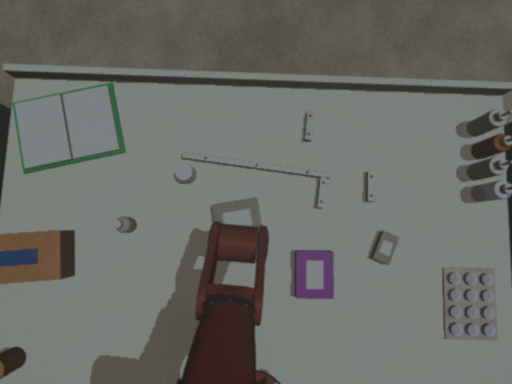

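The box is following the fingers: its top edge is now at about row 202 and it has turned part of the way. I'll continue the arc.

Call:
step_arm(moves="-0.0096 -0.0002 0 0 0 2;-0.0191 -0.0007 0 0 0 4;-0.0286 -0.0015 0 0 0 6;-0.0381 -0.0027 0 0 0 8;-0.0476 -0.0042 0 0 0 10")

```text
time_s: 3.15
eef_pos: [0.5083, 0.0459, 0.0001]
ee_rot: [-0.011, 1.0, 0.0, -0.002]
force: [-4.1, 0.4, 1.0]
gripper_width: 1.0
```

Run:
```python
from h import *
to(.5,.05,0,83.9); print(r.state()['eef_pos'][:2]@X,r.state()['eef_pos'][:2]@Y)
```

```text
t 3.15 pos [5.083e-01 4.590e-02 1.000e-04] yang 91.2 F [-4.1  0.4  1. ]
shift [0.0082 0.0042 0.0001] turn [ 0.  -0.3  7.3]
0.5004435793066713 0.10000323914942334
```

Call:
step_arm(moves="-0.0098 -0.0002 0 0 0 2;-0.0196 -0.0007 0 0 0 4;-0.029 -0.0015 0 0 0 6;-0.0355 -0.0023 0 0 0 7.3;-0.0355 -0.0023 0 0 0 7.3")

```text
time_s: 3.65
eef_pos: [0.5462, 0.0439, 0.0009]
ee_rot: [0.053, 0.999, -0.0, 0.001]
force: [-0.7, -0.5, -0.1]
gripper_width: 0.998
```

Run:
```python
from h import *
to(.5,.05,0,83.9); print(r.state()['eef_pos'][:2]@X,r.state()['eef_pos'][:2]@Y)
```

```text
t 3.65 pos [0.5462 0.0439 0.0009] yang 83.9 F [-0.7 -0.5 -0.1]
shift [0.0466 0.0012 0.0009] turn [0.  0.1 0. ]
0.5384303037354183 0.1020650898333031
```

Call:
step_arm(moves="0.03 0 0 0 0 0;0.05 0 -0.03 0 0 0;0.10 0 -0.08 0 0 -8;0.15 0 -0.13 0 0 -16;0.19 0 -0.16 0 0 -24", gripper=0.1)

```text
time_s: 4.15
eef_pos: [0.3873, 0.0606, 0.136]
ee_rot: [-0.159, 0.987, -0.0, 0.001]
force: [0.0, -0.0, 0.9]
gripper_width: 0.451
```

Run:
```python
from h import *
s,w=box('t2'); to(.5,.3,.16,-6.1)
p,rc=fit(w,s,.03,.05,(190,165,300,240));print(len(p),rc,cv2.boxPoints(rc)@np.array([X,Y]).T, np.array(rc[0])@np.array([X,Y]).T)
```

```text
t 4.2 pos [0.3852 0.0615 0.1416] yang 108.6 F [-0.3  0.6  2. ]
shift [-0.1851  0.1894 -0.0173] turn [  0.4   0.5 114.7]
1658 ((0.3332632780075073, 0.052829671651124954), (0.13746346533298492, 0.6607005596160889), 87.25459289550781) [[ 3.06052389e-08 -3.41782579e-08]
 [ 6.59563589e-01  3.90819013e-02]
 [ 6.51432367e-01  1.76308811e-01]
 [-8.13121742e-03  1.37226865e-01]] [0.32571619 0.08815439]
```

View pics/t2.png

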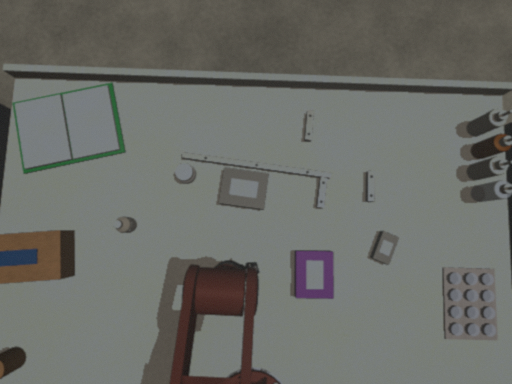

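The box, centred near (244,189), now lies parallel to the rail with a small gap. I'll fix the mask and measure it.

```bash
cat >> h.py <<'E'
def boxfit(s,w,roi=(190,150,340,240)):
    u0,v0,u1,v1=roi; m=np.zeros(w.shape[:2],np.uint8); m[v0:v1,u0:u1]=((w[...,2]>.033)&(w[...,2]<.048))[v0:v1,u0:u1]
    n,l,st,c=cv2.connectedComponentsWithStats(cv2.morphologyEx(m,cv2.MORPH_OPEN,np.ones((3,3))))
    k=1+np.argmax(st[1:,4]);p=w[(l==k)&(m>0)][:,:2]; rc=cv2.minAreaRect(p.astype(np.float32))
    c=np.array(rc[0]); e=max(cv2.boxPoints(rc)[[1,2]]-cv2.boxPoints(rc)[[0,1]],key=np.linalg.norm); e=e*np.sign(e[1])
    print('box n',len(p),'d,l',(c@X).round(4),(c@Y).round(4),'size',np.round(rc[1],4),'yaw rel rail deg',round(np.degrees(np.arctan2(-e[0],e[1]))+6.13,2))
E
python3 - <<'E'
from h import *
s,w=box(); boxfit(s,w); 
for d,l in [(.6,.22)]: 
    e=d*X+l*Y; print(e); to(e[0],e[1],.16,-6.1)
E
```

```text
box n 1653 d,l 0.6023 0.1076 size [0.1298 0.1053] yaw rel rail deg 0.03
[0.620098 0.154606]
t 4.25 pos [0.3884 0.0611 0.1399] yang 108.1 F [0.1 0.6 0.7]
shift [-0.2496  0.0167 -0.0171] turn [  0.5   0.7 114.2]
```

Call:
step_arm(moves="-0.242 -0.005 -0.02 0 0 114;-0.242 -0.005 -0.02 0 0 114;-0.242 -0.005 -0.02 0 0 114;-0.242 -0.005 -0.02 0 0 114;-0.242 -0.005 -0.02 0 0 114")

```text
time_s: 4.75
eef_pos: [0.6224, 0.1311, 0.1534]
ee_rot: [0.22, 0.976, 0.0, 0.001]
force: [0.1, 0.3, 0.8]
gripper_width: 0.449
```

Run:
```python
from h import *
e=.602*X+.197*Y;to(e[0],e[1],.12,-6.1)
```

```text
t 4.75 pos [0.6224 0.1311 0.1534] yang 64.6 F [0.1 0.3 0.8]
shift [ 0.0027 -0.0008  0.0334] turn [ 0.1  0.  70.7]
```

Call:
step_arm(moves="0.003 0 0.02 0 0 70.6;0.003 0 0.03 0 0 70.6;0.003 0 0.03 0 0 70.6;0.003 0 0.03 0 0 70.6;0.003 0 0.03 0 0 70.6")

```text
time_s: 5.25
eef_pos: [0.617, 0.1316, 0.1226]
ee_rot: [0.562, 0.827, -0.0, -0.0]
force: [-0.9, 0.7, 0.3]
gripper_width: 0.451
```

Call:
step_arm(moves="0 0 0 0 0 8.5;0 0 0 0 0 17;0 0 0 0 0 25.5;0 0 0 0 0 28;0 0 0 0 0 28")

```text
time_s: 5.75
eef_pos: [0.617, 0.1316, 0.1231]
ee_rot: [0.743, 0.669, -0.0, 0.0]
force: [-0.2, 0.8, -0.2]
gripper_width: 0.449
```

Run:
```python
from h import *
e=.602*X+.197*Y;to(e[0],e[1],.01,-6.1)
```

```text
t 5.75 pos [0.617  0.1316 0.1231] yang -6.0 F [-0.2  0.8 -0.2]
shift [0.0003 0.0026 0.1131] turn [0.  0.  0.1]
```

Call:
step_arm(moves="0 0.0026 0.04 0 0 0;0 0.0026 0.07 0 0 0;0 0.0026 0.07 0 0 0;0 0.0026 0.07 0 0 0;0 0.0026 0.07 0 0 0")

```text
time_s: 6.25
eef_pos: [0.6209, 0.1316, 0.056]
ee_rot: [0.743, 0.669, 0.001, 0.001]
force: [1.2, -0.2, 0.5]
gripper_width: 0.453
```

Run:
```python
from h import *
e=.602*X+.197*Y;to(e[0],e[1],.01,-6.1)
s=snap('wrist');t=snap('scene');cv2.imwrite('pics/w3.png',np.hstack([cv2.resize(i['frame'],(400,300)) for i in (s,t)])[...,::-1])
```

```text
t 6.25 pos [0.6209 0.1316 0.056 ] yang -6.0 F [ 1.2 -0.2  0.5]
shift [-0.0002 -0.0014  0.046 ] turn [ 0.2 -0.   0.1]
```

View pics/w3.png

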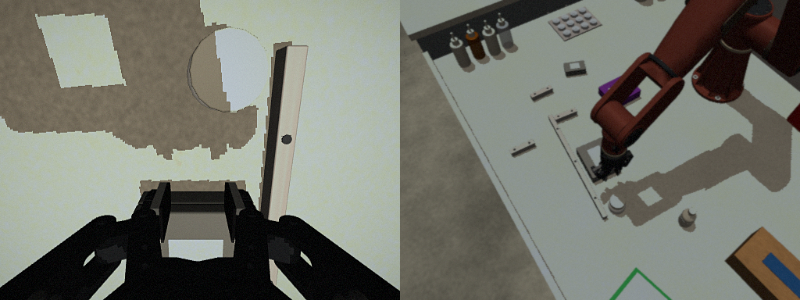

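The wrist view shows the jar at (230,68), clear behind the hand, and the rail at (290,130), just outside the right finger. The box lies between and beyond the fingers. I'll descend.

Call:
step_arm(moves="0 -0.001 0.03 0 0 0;0 -0.001 0.047 0 0 0;0 -0.001 0.047 0 0 0;-0.01 -0.001 0.047 0 0 0;-0.02 -0.001 0.047 0 0 0")

```text
time_s: 6.85
eef_pos: [0.6169, 0.1117, 0.0083]
ee_rot: [0.743, 0.669, 0.001, 0.0]
force: [0.2, 2.5, -1.6]
gripper_width: 0.45
```

```bash
cat >> h.py <<'E'
def dl():
    st=r.state();e=st['eef_pos'];print('tcp d,l',(e[:2]@X).round(4),(e[:2]@Y).round(4))
E
python3 - <<'E'
from h import *
dl();e=.602*X+(-.0437+.065+.011)*Y;to(e[0],e[1],.008,-6.13)
E
```

```text
tcp d,l 0.6014 0.177
t 6.85 pos [0.6169 0.1117 0.0083] yang -6.0 F [ 0.2  2.5 -1.6]
shift [-1.447e-01  2.000e-04  1.000e-04] turn [ 0.1 -0.1  0.1]
```

Call:
step_arm(moves="-0.01 0 0 0 0 0;-0.02 0 0 0 0 0;-0.03 0 0 0 0 0;-0.04 0 0 0 0 0;-0.05 0 0 0 0 0")

```text
time_s: 7.35
eef_pos: [0.6117, 0.0617, 0.0083]
ee_rot: [0.743, 0.669, 0.001, 0.0]
force: [0.6, 5.7, 2.6]
gripper_width: 0.451
```

Call:
step_arm(moves="-0.01 0 0 0 0 0;-0.02 0 0 0 0 0;-0.03 0 0 0 0 0;-0.04 0 0 0 0 0;-0.05 0 0 0 0 0")

```text
time_s: 7.85
eef_pos: [0.6064, 0.012, 0.0083]
ee_rot: [0.743, 0.669, 0.001, 0.0]
force: [-0.0, 5.5, 3.5]
gripper_width: 0.45
```

Run:
```python
from h import *
dl();e=.602*X+(-.0437+.065+.011)*Y;to(e[0],e[1],.008,-6.13)
s,w=box('t4');boxfit(s,w);f=s['frame'][130:280,160:360];cv2.imwrite('pics/c4.png',cv2.resize(f[...,::-1],None,fx=3,fy=3,interpolation=cv2.INTER_CUBIC))
```

```text
tcp d,l 0.6017 0.0768
t 7.85 pos [0.6064 0.012  0.0083] yang -6.0 F [-0.   5.5  3.5]
shift [-0.0445  0.0003  0.0002] turn [ 0.1 -0.1  0.1]
box n 759 d,l 0.603 -0.0321 size [0.0611 0.1052] yaw rel rail deg 89.62
```

View pics/c4.png

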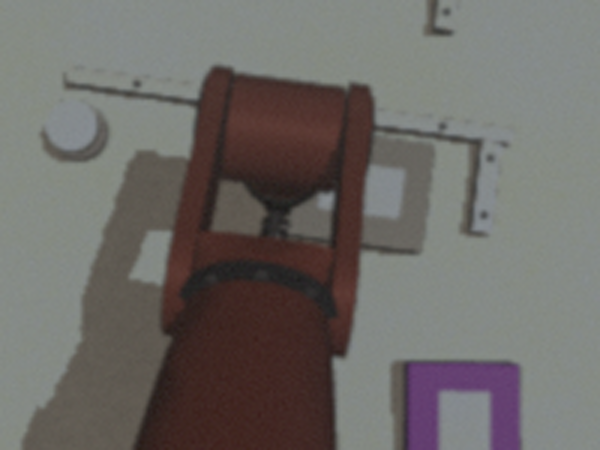

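The box is still square to the rail. Its leading end is about 46 mm from the stop, and the jar is untouched.

Call:
step_arm(moves="-0.01 0 0 0 0 0;-0.02 0 0 0 0 0;-0.03 0 0 0 0 0;-0.038 0 0 0 0 0;-0.042 0 0 0 0 0")

```text
time_s: 8.4
eef_pos: [0.6018, -0.0296, 0.0081]
ee_rot: [0.743, 0.669, 0.001, 0.0]
force: [0.9, 6.7, 4.7]
gripper_width: 0.448
```

Call:
step_arm(moves="-0.001 0 0 0 0 0;-0.002 0 0 0 0 0;-0.003 0 0 0 0 0;-0.004 0 0 0 0 0;-0.005 0 0 0 0 0")

```text
time_s: 8.9
eef_pos: [0.6014, -0.0338, 0.0081]
ee_rot: [0.743, 0.669, 0.001, -0.0]
force: [0.3, 6.4, 5.2]
gripper_width: 0.448
```

Run:
```python
from h import *
dl();e=.602*X+(-.0437+.065+.0095)*Y;to(e[0],e[1],.008,-6.13)
```

```text
tcp d,l 0.6015 0.0307
t 8.9 pos [ 0.6014 -0.0338  0.0081] yang -6.0 F [0.3 6.4 5.2]
shift [0.0001 0.0005 0.0001] turn [ 0.1 -0.1  0.1]
```

Call:
step_arm(moves="-0.001 0 0 0 0 0;-0.002 0 0 0 0 0;-0.003 0 0 0 0 0;-0.003 0 0 0 0 0;-0.003 0 0 0 0 0")

```text
time_s: 9.4
eef_pos: [0.6013, -0.0339, 0.0081]
ee_rot: [0.744, 0.669, 0.003, -0.001]
force: [1.7, 15.2, 5.7]
gripper_width: 0.447
```

The stop has been reached: the force rose to 15 N with no further motion. I'll back off and go round to the near long side.

Call:
step_arm(moves="0.01 0 0 0 0 0;0.03 0 0 0 0 0;0.04 0 -0.05 0 0 0;0.04 0 -0.10 0 0 -8;0.04 0 -0.12 0 0 -16")

```text
time_s: 9.9
eef_pos: [0.607, 0.0012, 0.1318]
ee_rot: [0.64, 0.768, 0.001, 0.003]
force: [1.5, -0.1, -0.1]
gripper_width: 0.451
```

Run:
```python
from h import *
dl();e=.518*X+(-.037)*Y;to(e[0],e[1],.12,83.87)
```

```text
tcp d,l 0.6034 0.0661
t 9.9 pos [0.607  0.0012 0.1318] yang 10.4 F [ 1.5 -0.1 -0.1]
shift [-0.0745 -0.1112  0.0115] turn [  0.1   0.4 -73.5]
```

Call:
step_arm(moves="-0.0745 -0.111 0.005 0 0 -73.5;-0.0745 -0.111 0.005 0 0 -73.5;-0.0745 -0.111 0.005 0 0 -73.5;-0.0745 -0.111 0.005 0 0 -73.5;-0.0745 -0.111 0.005 0 0 -73.5", gripper=-1)

```text
time_s: 10.4
eef_pos: [0.506, -0.0922, 0.1214]
ee_rot: [0.318, 0.948, -0.001, -0.001]
force: [-0.1, -0.2, -0.1]
gripper_width: 1.005
```

Call:
step_arm(moves="0 0 0 0 0 -8.5;0 0 0 0 0 -17;0 0 0 0 0 -25.5;0 0 0 0 0 -30.5;0 0 0 0 0 -30.5")

```text
time_s: 10.9
eef_pos: [0.5071, -0.0912, 0.1215]
ee_rot: [0.059, 0.998, -0.001, -0.001]
force: [-0.2, 0.6, -0.0]
gripper_width: 1.001
```

Run:
```python
from h import *
dl();e=.518*X+(-.037)*Y;to(e[0],e[1],.0,83.87)
s,w=box('t5');boxfit(s,w)
```

```text
tcp d,l 0.5139 -0.0364
t 10.9 pos [ 0.5071 -0.0912  0.1215] yang 83.2 F [-0.2  0.6 -0. ]
shift [-0.0043 -0.0003  0.1215] turn [-0.1 -0.1 -0.7]
box n 933 d,l 0.6032 -0.044 size [0.1301 0.1046] yaw rel rail deg 0.51
```

View pics/t5.png

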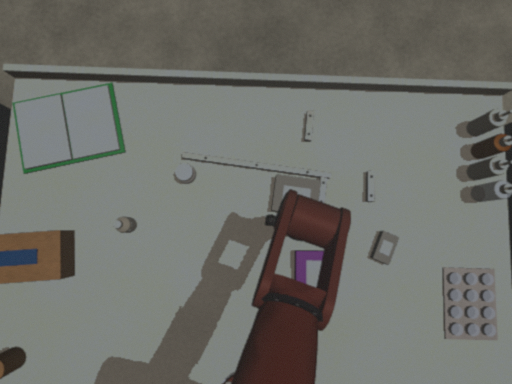

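The box is at the stop (l = -0.044, target -0.0437) and about 12 mm off the rail. The purple box at (310,265) is clear of the fingers. I'll descend and push towards the rail.

Call:
step_arm(moves="-0.001 0 0.04 0 0 -0.7;-0.001 0 0.08 0 0 -0.7;-0.001 0 0.11 0 0 -0.7;-0.001 0 0.12 0 0 -0.7;-0.001 0 0.12 0 0 -0.7")

```text
time_s: 11.45
eef_pos: [0.5072, -0.0902, 0.0005]
ee_rot: [0.053, 0.999, 0.0, -0.002]
force: [1.0, -0.4, 0.3]
gripper_width: 1.003
```

Call:
step_arm(moves="-0.008 0 0 0 0 0;-0.016 0 0 0 0 0;-0.022 0 0 0 0 0;-0.025 0 0 0 0 0;-0.028 0 0 0 0 0")

```text
time_s: 11.95
eef_pos: [0.5356, -0.0933, 0.0027]
ee_rot: [0.053, 0.999, 0.0, -0.002]
force: [-6.9, -0.0, 4.9]
gripper_width: 1.002
```

Run:
```python
from h import *
dl();e=(.6679-.105-.0105)*X+(-.037)*Y;to(e[0],e[1],.0,83.87)
```

```text
tcp d,l 0.5425 -0.0355
t 11.95 pos [ 0.5356 -0.0933  0.0027] yang 84.0 F [-6.9 -0.   4.9]
shift [-0.01   -0.0015  0.0026] turn [ 0.  -0.3  0.1]
```

Call:
step_arm(moves="-0.002 0 0 0 0 0;-0.004 0 0 0 0 0;-0.006 0 0 0 0 0;-0.008 0 0 0 0 0;-0.009 0 0 0 0 0")

```text
time_s: 12.45
eef_pos: [0.5444, -0.094, 0.0026]
ee_rot: [0.053, 0.999, 0.0, -0.002]
force: [-7.5, 1.1, 6.2]
gripper_width: 1.005
```

Call:
step_arm(moves="-0.001 0 0 0 0 0;-0.002 0 0 0 0 0;-0.003 0 0 0 0 0;-0.003 0 0 0 0 0;-0.003 0 0 0 0 0")

```text
time_s: 12.95
eef_pos: [0.5449, -0.0941, 0.0022]
ee_rot: [0.053, 0.999, 0.001, -0.005]
force: [-11.0, 0.1, 8.5]
gripper_width: 0.997
```

Call:
step_arm(moves="-0.001 0 0 0 0 0;-0.002 0 0 0 0 0;-0.002 0 0 0 0 0;-0.002 0 0 0 0 0;-0.002 0 0 0 0 0")

```text
time_s: 13.45
eef_pos: [0.5448, -0.094, 0.0018]
ee_rot: [0.053, 0.999, 0.001, -0.007]
force: [-16.3, 0.1, 11.1]
gripper_width: 0.997
```

Call:
step_arm(moves="0.01 0 0 0 0 0;0.03 0 0 0 0 0;0.05 0 -0.04 0 0 0;0.10 0 -0.09 0 0 0;0.14 0 -0.13 0 0 0")

```text
time_s: 13.95
eef_pos: [0.4311, -0.0824, 0.1147]
ee_rot: [0.053, 0.999, -0.0, 0.001]
force: [0.2, -0.4, 0.6]
gripper_width: 0.996
```

Run:
```python
from h import *
dl()
for i in range(3):
    s,w=box('t6');boxfit(s,w)
f=s['frame'][130:280,160:360];cv2.imwrite('pics/c6.png',cv2.resize(f[...,::-1],None,fx=4,fy=4,interpolation=cv2.INTER_CUBIC))
a=dict(np.load('top0.npz'))['frame'].astype(int);b=s['frame'].astype(int)
for n,(u,v) in dict(jar=(184,173),small=(385,247),bottle=(125,225)).items(): print(n,np.abs(a-b)[v-18:v+18,u-18:u+18].mean().round(2))
```

```text
tcp d,l 0.4374 -0.0358
box n 1647 d,l 0.6161 -0.0433 size [0.13   0.1056] yaw rel rail deg 0.09
box n 1651 d,l 0.6157 -0.0434 size [0.1302 0.105 ] yaw rel rail deg 0.16
box n 1649 d,l 0.6161 -0.0434 size [0.1305 0.1053] yaw rel rail deg 0.03
jar 7.12
small 6.25
bottle 6.97
```

View pics/c6.png

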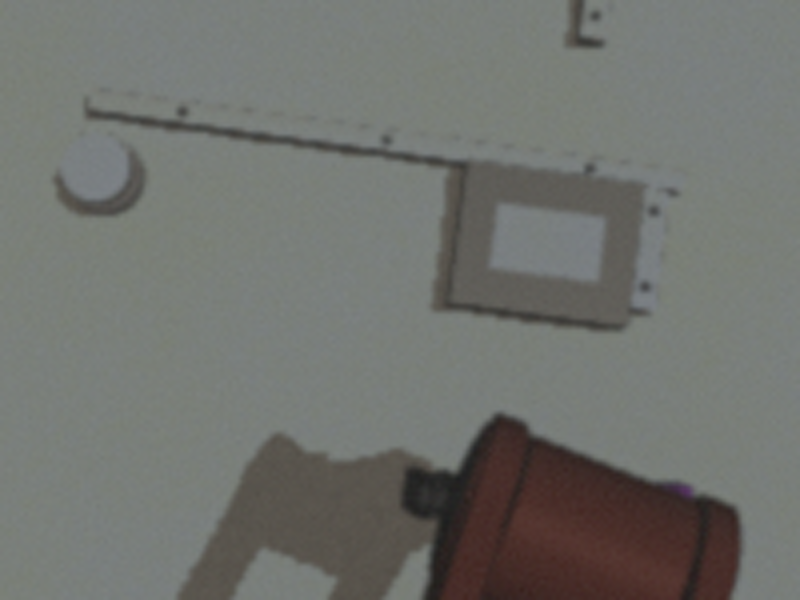

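The box is seated against the rail and the stop with no visible gap, and the hand is clear. I'll hand it in.

Call:
step_arm(moves="0 0 -0.03 0 0 0;0 0 -0.03 0 0 0;0 0 -0.03 0 0 0;0 0 -0.03 0 0 0;0 0 -0.03 0 0 0")

```text
time_s: 14.6
eef_pos: [0.43, -0.0818, 0.1411]
ee_rot: [0.053, 0.999, 0.0, -0.002]
force: [0.3, -0.5, 0.2]
gripper_width: 0.997
```

```bash
python3 -c "
from h import *
s,w=box();boxfit(s,w);print(r.finish_job(), r.state()['force'])"
```

```text
box n 1648 d,l 0.616 -0.0433 size [0.1301 0.1053] yaw rel rail deg -0.03
the job is handed in; nothing more can be done
the job is handed in; nothing more can be done
```

I parked the large slide box in the corner formed by the rail and the stop, and handed the job in at about 14.6 s. I used three two-finger pushes: one turned the box parallel to the rail, one slid it along to the stop, and one pressed it against the rail.

- **Position:** the last fit put the box's centre within 1 mm of the flush position at both the rail and the stop, given a calibration good to about 2 mm. It was parallel to the rail within about 0.03° (up to 0.16° across the repeat fits). The picture showed no gap at either contact.
- **Contact:** at both the stop and the rail the force rose to about 15–16 N with no further motion, so the box was seated.
- **Bystanders:** the jar, bottle and small box look unmoved in the pictures. I checked this only by eye and by a rough image difference (similar and small for all three), and did not measure their positions again.
- **Hand:** the fingers ended clear of everything at z = 0.14 m, with force readings near zero.

No check failed or disagreed. Two early fits gave bad numbers: a mask error spoiled one and the arm partly hid the box in the other. I re-measured after each before relying on the result.

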